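# Put the burnisher away and close the tool box

### The arm

A 6-joint arm with a two-finger parallel gripper is mounted at the origin on the work surface. World frame = base frame: x ahead of the robot, y to its left, z up, the work surface at z = 0. Lengths are in m, angles in degrees, forces in N, time in s.
With the tool pointing down it reaches from about 0.4 to 0.825 m from the base axis. Payload 7 kg.
Tool frame: the origin (TCP) lies midway between the tips of the shut fingers; the grasp point (between the pads) lies ctrl.grasp_offset behind it (ctrl.grasp_offset is the distance from the TCP to the grasp point, in m); z points along the fingers, y is the line along which they close (so a half turn about z gives the same grasp; the last joint's range is limited). The gripper opens to 88 mm and grips with 3 to 60 N. Pads are 19 mm wide; open, the fingers measure 130 mm over their backs; the gripper's body (78 mm by 193 mm) begins 47 mm behind the grasp point.
Start: joints at [85.434, 20.546, 0.682, 0, -70.136, -16.507], TCP at [0.243, 0.63, 0.195] pointing down, gripper open.
Joint ranges: [-176.03, 176.03], [-82.01, 121.73], [-58.28, 71.71], [-173.87, 95.51], [-174.79, -0.11], [-173.66, 173.66]. Speed limits (degrees/s): [136.94, 136.94, 172.46, 180, 180, 180].

### API

Orientations are given as [roll, pitch, yaw] about the fixed x, y, z axes, in that order (R = Rz(yaw) Ry(pitch) Rx(roll)).
In Python, from plant import ctrl gives the robot as it stands. The module is installed in compiled form; this text tells all that it offers.
- The arm moves only by the tool send_rows, never from a script. Its argument "increments" is a list that holds one entry, the list of rows, each a list of 4 numbers: the shift along the world's x, y, z normalised to -1 to 1, where 1 is 0.2 m, then the turn about the world's z normalised to -1 to 1, where 1 is 1.5 rad. In form: [[[x, y, z, roll], ...]]. A call has 1 to 12 rows; each row is the pose to reach, as a shift and turn from the pose commanded when the call began; what a row does not reach only later rows make up. A row lasts 1/8 s, in which the tool goes at most 62.5 mm and 10.7 degrees, less where a joint would pass 70% of its speed; a pose out of reach is approached as far as the arm can. A call with a number of a shift or a turn outside -1 to 1 is refused whole. A call with a gripper value outside its range is refused whole. "jaw" is the opening, from 0 (shut) to 1 (fully open), set as the call begins (left out, the last holds). The fingers move at their own pace and stop on an object; the grip force is fixed at half the most. Time passes only in rows, so rows that repeat a pose let the fingers close. It gives the time, the measured TCP pose, the force, the opening and the grip force at its end, in the units of the state.
- ctrl.get_obs(): the state, without advancing time (a new reading comes with each control period).
- ctrl.snapshot(name): name is "scene" or "top" or "wrist"; returns the picture (480x640x3 uint8, red, green, blue); there is no depth.
- ctrl.calibration(name): a dict with "mtx" (3x3 intrinsics, pixels), "eye" and "attitude" of the camera in the world. Camera axes: x right, y up, looking along -z (the intrinsics and any distortion apply to the point x, -y, -z); pixel columns grow to the right and rows downward; lengths in m; the calibration is good to about 2 mm. The wrist camera is an equidistant fisheye: a pixel r from the principal point sees the ray r / f radians off the axis. A picture is of the moment at which its call begins: read the wrist's pose just before it. calibration takes no time and is no camera call; for the wrist camera it gives the pose at the moment of the call.
- ctrl.close_job(): hands the job in; it is judged then, once.
Trained networks look in the newest picture that a camera, given by its name, has taken for a name from the list of things; names that differ only in an ending like _2 or _b are one class to them, and where a whole thing is asked for, a point or a joint stands for the part that bears it (a point fixed in the world has none). Each returns a list of dicts, best first, with "conf" (0 to 1); they miss things now and then, are a little off and sometimes report something else, mostly with a low value. They report only what shows in the picture. A call takes as long as a camera call. They do not tell look-alikes from the thing itself.
- ctrl.trace(thing, camera): "mask" (480x640 bool, what is visible of it) and "bbox" ([left, top, right, bottom] in pixels, round what is visible of it).
- ctrl.spot_point(thing, camera): "pixel" ([row, column] in pixels: a listed point, or the origin of a listed thing).
The state is a dict: "clock": time; "joint_pos": joint angles; "qvel": joint speeds; "tau": joint torques, N m; "tool_pos": TCP position; "orientation": TCP orientation; "force": force on the tool from outside, world axes, zero at the start; "moment": the same for the moment, N m; "opening": finger opening in m; "gripper_force": force on a finger pad.
Only numpy, scipy, OpenCV 4.12 (cv2) and the standard library are available. Lean on these libraries where they do the work, as an engineer would, in place of code of your own. Each camera call takes 0.05 s, during which the arm holds its last target. There are 200 camera calls.

### The job

Pull the green-handled burnisher out of its white cup and stand it, handle up, on the cork pad in the wooden tool box while the lid is still open, and let go of it. Then bring the lid down by its brass handle and lower it gently until it is fully shut, without letting it drop. Leave the cup, the bead jars, the spool, the pliers and the jar in the box standing or lying where they are.

Things in the scene. Friction and masses are not known exactly. Their poses are not given: they have to be found in the camera images.
- burnisher: the hand tool to put away, 105 mm long and upright at the start: steel shaft (14 mm wide flat foot, 18 mm at 46 mm), brass ferrule, green handle 22 mm across from 52 mm up to the top at 105 mm, 70 g. Origin: centre of its foot; z runs along it to the handle's end
- burnisher_grip (a point): point on the burnisher's axis in the green handle, 85 mm from the foot (20 mm below the top)
- cup: loose white ceramic cup 65 mm tall, 42 mm across (60 mm foot flange, 12 mm high), bore 34 mm, inner floor at 6 mm; the burnisher stands in it and sticks out 46 mm. Origin: centre of its underside, z up
- toolbox: fixed wooden box without top, 106 (x) x 206 (y) mm outside, 128 mm high, walls 7 mm, floor top at 7 mm; a 7 mm wall across the middle (at y = 0) makes two compartments, 92 x 92.5 mm each, centred at y = +49.8 and -49.8 mm. Origin: centre of its underside; z up, its front (-x side) faces the robot, the lid's hinge is along its far (+x) rim
- pad: loose cork pad 82 x 82 x 8 mm lying on the floor of one of the two compartments (either one): the place for the burnisher. Origin: centre of its underside, so its top is 8 mm above, 15 mm above the bench
- lid (a joint): angle of the teal lid, rad: 0 = fully shut on the rim, pi/2 = upright, starts open at 1.68 to 1.9 (upper limit 1.95). The hinge has a little friction: the lid stays where it is above about 1.2 rad and falls shut when let go below that
- lid_handle (a point): middle of the lid's straight brass grip bar, 12 mm thick, 100 mm long along the box's y, standing 45 mm clear off the lid's free edge in the lid's plane, joined to it by an arm at each end. It is 151 mm from the hinge axis (4 mm above the rim's plane when shut). The lid is 106 mm long, 206 mm wide, 8 mm thick, 250 g in all
- lid_hinge (a point): middle of the lid's hinge axis, which runs along the box's y on the far rim, 128 mm above the bench
- jar: amber glass jar with black cap, 60 mm across, 85 mm tall, loose in the other compartment; leave alone. Origin: centre of its underside
- bead_jars: bystander: screwed stack of clear round bead jars, 60 mm across, 112 mm tall. Origin: centre of its underside
- spool: bystander: wooden-flanged spool standing on end, 76 mm across, 80 mm tall. Origin: centre of its underside
- pliers: bystander: red-handled pliers lying flat, 165 x 62 x 14 mm. Origin: near their middle on the underside, x towards the jaws
Things that resemble listed ones, but are neither listed nor needed, are in the scene too. What is shaped like the burnisher but blue or orange is not meant.

How it is judged:
By the outcome, as a careful person would: the job done as asked, in the order asked, and still so for the second after the job is handed in, with the robot touching nothing.
It also fails if it takes over 70 s, if anything falls off the work surface, if the arm or the gripper's body presses on something with over 40 N, if the wrist force passes 120 N, or if a joint passes its speed limit or range.

## Working session

There is one attempt and no reset: what is moved stays moved. The work goes in short steps, Python scripts to look and compute and a tool call to move; the robot and the scene stay as the last step left them, time stands still between calls to the robot, and variables do not carry over. Pictures are saved under pics/ and viewed, at most 10 in all, crops included, and the job is handed in when it is done.

Besides the shell and the picture viewer there is one more tool, called after "Emit:" by a JSON object that holds its "api" and its "payload". send_rows: Moves the arm, as the interface text tells. Its arguments: {"type":"object","properties":{"increments":{"type":"array"},"jaw":{"type":"number"}},"required":["increments"]}

```bash
mkdir -p pics; cat > h.py <<'E'
import numpy as np, cv2
from plant import ctrl
def snap(cam,name):
    im=ctrl.snapshot(cam); cv2.imwrite(f'pics/{name}.png',im[:,:,::-1]); return im
E
python3 - <<'E'
from h import *
a=snap('scene','s1');b=snap('top','t1')
for c in('scene','top'):
    k=ctrl.calibration(c);print(c,{x:np.round(np.array(v),4).tolist() for x,v in k.items()})
    for t in('burnisher','burnisher_grip','cup','toolbox','pad','lid_handle','lid_hinge','jar','bead_jars','spool','pliers'):
        print(t,[(np.round(d['pixel']).tolist(),round(d['conf'],2)) for d in ctrl.spot_point(t,c)][:4])
o=ctrl.get_obs();print(o['tool_pos'],o['orientation'],o['opening'],o['clock'],ctrl.grasp_offset)
E
```

```text
scene {'mtx': [[442.03, 0.0, 316.1149], [0.0, 442.03, 240.9188], [0.0, 0.0, 1.0]], 'eye': [0.4745, -0.7719, 0.6654], 'attitude': [52.6075, 0.1121, -3.0187]}
burnisher [([214.0, 267.0], 0.7), ([209.0, 321.0], 0.66)]
burnisher_grip [([185.0, 260.0], 0.77), ([180.0, 327.0], 0.55), ([179.0, 294.0], 0.42)]
cup []
toolbox [([306.0, 353.0], 0.94)]
pad []
lid_handle [([307.0, 352.0], 0.65)]
lid_hinge [([254.0, 381.0], 0.88)]
jar []
bead_jars [([230.0, 294.0], 0.8)]
spool [([182.0, 320.0], 0.7)]
pliers [([434.0, 275.0], 0.56)]
top {'mtx': [[555.721, 0.0, 321.3382], [0.0, 555.721, 241.461], [0.0, 0.0, 1.0]], 'eye': [0.3657, -0.0249, 1.1912], 'attitude': [6.8507, 0.7086, -89.6847]}
burnisher [([262.0, 201.0], 0.58), ([226.0, 205.0], 0.52), ([173.0, 376.0], 0.52), ([300.0, 208.0], 0.46)]
burnisher_grip [([299.0, 196.0], 0.56), ([223.0, 195.0], 0.53), ([255.0, 190.0], 0.52)]
cup [([262.0, 200.0], 0.83)]
toolbox [([212.0, 379.0], 0.7), ([261.0, 200.0], 0.18)]
pad [([208.0, 402.0], 0.85)]
lid_handle [([131.0, 380.0], 0.59)]
lid_hinge [([171.0, 378.0], 0.86), ([129.0, 382.0], 0.44)]
jar [([215.0, 359.0], 0.87)]
bead_jars [([259.0, 253.0], 0.7)]
spool [([220.0, 134.0], 0.77)]
pliers [([280.0, 504.0], 0.81)]
[0.24271123 0.62983276 0.19518849] [-1.79998157e+02 -1.67031092e-04 -2.10739147e+01] 0.0873691685250801 1.2 0.0188
```

View pics/s1.png

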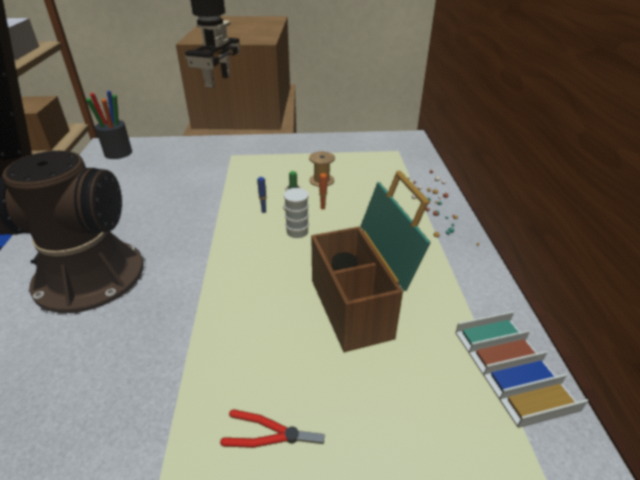

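View pics/t1.png

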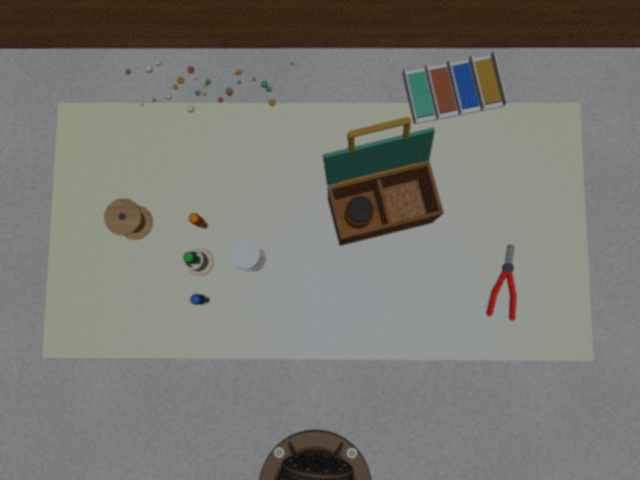

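The top view shows the green burnisher in the cup at (col 190–200, row 260), between the orange one at row 220 and the blue one at row 299. The bead stack is at (246,255). The cork pad is in the right (−y) compartment at (402,205) and the jar is in the left one. The lid is open, with its bar around (380,130).

```bash
cat >> h.py <<'E'
from scipy.spatial.transform import Rotation as Ro
from scipy.optimize import least_squares
def cam(c):
    k=ctrl.calibration(c); return np.array(k['mtx']),np.array(k['eye']),Ro.from_euler('xyz',k['attitude'],degrees=True).as_matrix()
def proj(P,c):
    K,e,R=cam(c); p=(np.atleast_2d(P)-e)@R; p=p*[1,-1,-1]; q=p@K.T; return q[:,:2]/q[:,2:]   # col,row
def atz(c,row,col,z):
    K,e,R=cam(c); d=R@(np.linalg.inv(K)@[col,row,1]*[1,-1,-1]); return e+d*(z-e[2])/d[2]
def tri(*obs): # (cam,row,col)
    A=np.zeros((3,3));b=np.zeros(3)
    for c,r,l in obs:
        K,e,R=cam(c); d=R@(np.linalg.inv(K)@[l,r,1]*[1,-1,-1]); d/=np.linalg.norm(d); M=np.eye(3)-np.outer(d,d); A+=M;b+=M@e
    return np.linalg.solve(A,b)
E
python3 - <<'E'
from h import *
np.set_printoptions(precision=4,suppress=True)
for n,a in dict(cup=('top',262,200,0),grip=('top',257.5,190,.091),jarbead=('top',259,253,0),orange=('top',223,195,.085),blue=('top',299,196,.085),box=('top',212,379,0),boxs=('scene',306,353,0),hinge=('top',171,378,.128),hinges=('scene',254,381,.128),pad=('top',208,402,.007),jar=('top',215,359,.007),spool=('top',220,134,0)).items(): print(n,atz(*a))
print('handle',tri(('top',128,380),('scene',195,412)))
t=cv2.imread('pics/t1.png')
a=cv2.resize(t[105:255,310:460],(600,600),interpolation=cv2.INTER_CUBIC);b=cv2.resize(t[235:285,170:220],(200,200),interpolation=cv2.INTER_CUBIC)
b=np.vstack([b,np.zeros((400,200,3),np.uint8)]);cv2.imwrite('pics/c1.png',np.hstack([a,b]))
E
```

```text
cup [0.4631 0.2519 0.    ]
grip [0.4645 0.251  0.091 ]
jarbead [0.4701 0.1376 0.    ]
orange [0.535  0.2447 0.085 ]
blue [0.3824 0.2378 0.085 ]
box [ 0.5736 -0.1342  0.    ]
boxs [ 0.5839 -0.1291  0.    ]
hinge [ 0.6325 -0.1211  0.128 ]
hinges [ 0.6331 -0.1181  0.128 ]
pad [ 0.5813 -0.1832  0.007 ]
jar [ 0.5657 -0.0904  0.007 ]
spool [ 0.5541  0.3989 -0.    ]
handle [ 0.6772 -0.1135  0.2561]
```

View pics/c1.png

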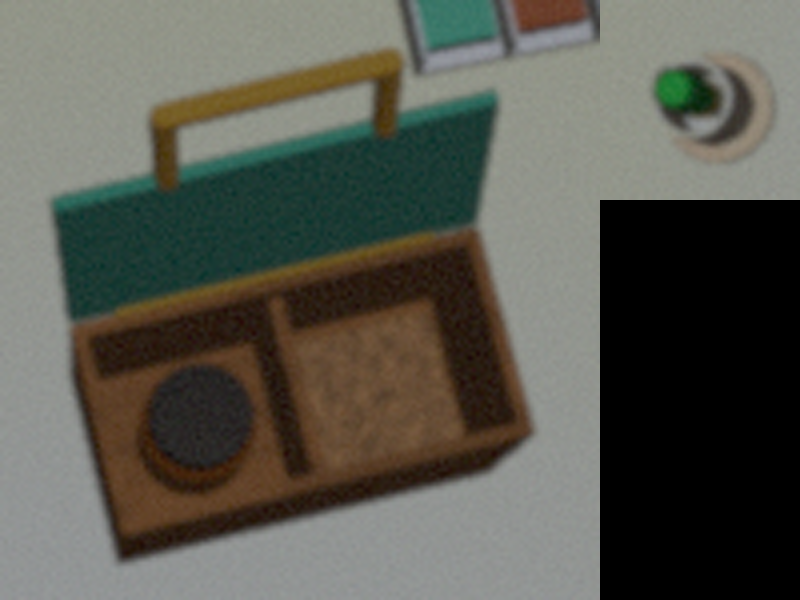

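The crop shows the box rim corners at about (122,533), (531,432), (478,232) and (73,324). The bar ends are at (160,112) and (393,62), and the green handle top is at (680,88), which is full-image (190,257). I'll fit the box pose and lid angle to these.

```bash
python3 - <<'E'
from h import *
np.set_printoptions(precision=4,suppress=True)
px=np.array([[122,533],[531,432],[478,232],[73,324],[160,112],[393,62]])/4+[310,105]
def pts(v):
    x,y,a,th=v
    L=np.array([[-.053,.103,.128],[-.053,-.103,.128],[.053,-.103,.128],[.053,.103,.128]]+[[.053-.151*np.cos(th),s*.045,.128+.151*np.sin(th)+.004] for s in(1,-1)])
    return L@Ro.from_euler('z',a).as_matrix().T+[x,y,0]
f=lambda v:(proj(pts(v),'top')-px).ravel()
s=least_squares(f,[.58,-.13,.2,1.75]);x,y,a,th=s.x
print(s.x,np.degrees(a),'res',s.fun.reshape(-1,2))
print('scene proj rim+bar',proj(pts(s.x),'scene'))
P=pts(s.x);print('bar mid',P[4:].mean(0))
R=Ro.from_euler('z',a).as_matrix()
print('compartment -y',R@[0,-.0498,0]+[x,y,0], 'burn top', atz('top',257,190,.111), 'TCP yaw for box y-closing', np.degrees(a))
E
```

```text
[ 0.5751 -0.1344  0.2386  1.8887] 13.66801156921851 res [[-0.5765  0.2298]
 [ 0.7854  0.9029]
 [ 0.1036 -1.1117]
 [-1.0946  0.0252]
 [ 3.7498 -0.2527]
 [-3.0729  0.2008]]
scene proj rim+bar [[310.035  234.3183]
 [343.8153 303.9   ]
 [401.2499 291.2281]
 [358.6257 225.5978]
 [398.994  172.8064]
 [422.2568 197.9111]]
bar mid [ 0.6725 -0.1108  0.2754]
compartment -y [ 0.5869 -0.1828  0.    ] burn top [0.4637 0.246  0.111 ] TCP yaw for box y-closing 13.66801156921851
```

Emit:
{"api": "send_rows", "payload": {"increments": [[[0.33,-0.33,0,0.08],[0.66,-0.66,0,0.16],[1,-1,0,0.245],[1,-1,0,0.245],[1,-1,0,0.245],[1,-1,0,0.245]]], "jaw": 0.75}}

```text
clock: 1.95
tool_pos: [0.4443, 0.4279, 0.1953]
orientation: [-180.0, -0.0, -0.2]
force: [-0.3, -0.6, -0.4]
opening: 0.0655
gripper_force: 0.0
```

Emit:
{"api": "send_rows", "payload": {"increments": [[[0.035,-0.3,0,0],[0.07,-0.6,0,0],[0.105,-0.91,0,0],[0.105,-0.91,0,0],[0.105,-0.91,0,0]]]}}

```text
clock: 2.58
tool_pos: [0.4638, 0.2483, 0.1956]
orientation: [-180.0, -0.0, -0.0]
force: [0.2, -0.2, -0.7]
opening: 0.0657
gripper_force: 0.0
```

```bash
python3 - <<'E'
from h import *
np.set_printoptions(precision=4,suppress=True)
o=ctrl.get_obs();print(o['tool_pos'],o['orientation'],o['opening'],o['clock'])
k=ctrl.calibration('wrist');print(k)
im=snap('wrist','w1')
print(ctrl.spot_point('burnisher_grip','wrist'),ctrl.spot_point('burnisher','wrist'))
K=np.array(k['mtx']);R=Ro.from_euler('xyz',k['attitude'],degrees=True).as_matrix();e=np.array(k['eye'])
for P in([.464,.248,.111],[.464,.248,.091]):
    p=(R.T@(P-e))*[1,-1,-1];t=np.arctan2(np.hypot(*p[:2]),p[2]);print(K[:2,2]+K[0,0]*t*p[:2]/np.hypot(*p[:2]))
E
```

```text
[0.4638 0.2483 0.1956] [-179.9532   -0.0423   -0.0274] 0.06566909969412264 2.575
{'mtx': array([[371.6483,   0.    , 324.7111],
       [  0.    , 371.6483, 237.9459],
       [  0.    ,   0.    ,   1.    ]]), 'eye': array([0.5444, 0.2478, 0.3851]), 'attitude': array([-16.9021,   0.066 , -90.0957])}
[{'pixel': [222.7, 323.7], 'conf': 0.94}, {'pixel': [129.2, 330.0], 'conf': 0.9}, {'pixel': [309.3, 337.2], 'conf': 0.82}] [{'pixel': [202.8, 324.2], 'conf': 0.86}, {'pixel': [279.2, 340.4], 'conf': 0.79}, {'pixel': [126.8, 326.6], 'conf': 0.75}]
[325.0757 234.3092]
[325.0808 227.4493]
```

View pics/w1.png

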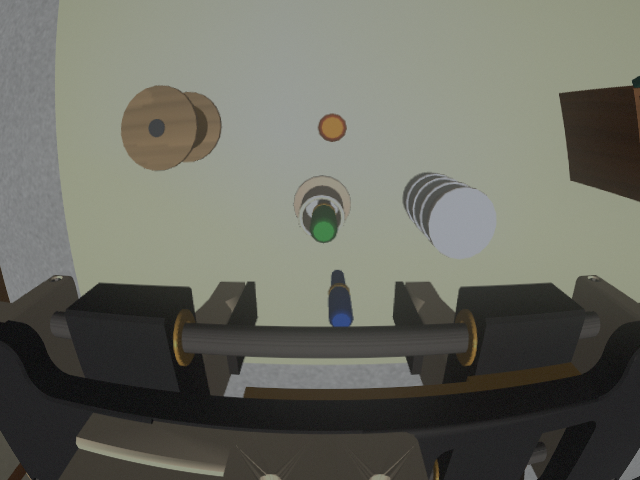

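The wrist view shows the green top at (323,230), midway between the fingers and about 3 mm further in +x than predicted. The orange and blue tools are clear of the fingers.

Emit:
{"api": "send_rows", "payload": {"increments": [[[0.015,0.004,-0.2,0],[0.015,0.004,-0.4,0],[0.015,0.004,-0.55,0],[0.015,0.004,-0.61,0],[0.015,0.004,-0.61,0],[0.015,0.004,-0.61,0]]]}}

```text
clock: 3.48
tool_pos: [0.4674, 0.2495, 0.0743]
orientation: [-179.9, -0.1, 0.0]
force: [0.1, 0.6, 0.2]
opening: 0.0656
gripper_force: 0.0
```

Emit:
{"api": "send_rows", "payload": {"increments": [[[0,0,0,0],[0,0,0,0],[0,0,0,0],[0,0,0,0],[0,0,0,0],[0,0,0,0]]], "jaw": 0.1}}

```text
clock: 4.22
tool_pos: [0.4668, 0.2486, 0.0732]
orientation: [180.0, -0.0, -0.0]
force: [-0.9, 0.2, 0.3]
opening: 0.019
gripper_force: 30.0
```

Emit:
{"api": "send_rows", "payload": {"increments": [[[0,0,0.05,0],[0,0,0.12,0],[0,0,0.2,0],[0,0,0.3,0],[0,0,0.4,0],[0,0,0.55,0],[0,0,0.7,0],[0,0,0.8,0],[0,0,0.8,0],[0,0,0.8,0]]]}}

```text
clock: 5.48
tool_pos: [0.4663, 0.2484, 0.233]
orientation: [-180.0, 0.0, -0.0]
force: [0.3, -0.7, -0.9]
opening: 0.0187
gripper_force: 30.0
```

```bash
python3 - <<'E'
from h import *
o=ctrl.get_obs();print(o['tool_pos'],o['opening'],o['force'])
a=snap('wrist','w2');b=snap('scene','s2')
c=cv2.imread('pics/s2.png')[100:250,200:350];d=cv2.imread('pics/w2.png')
c=cv2.resize(c,(480,480),interpolation=cv2.INTER_CUBIC);cv2.imwrite('pics/c2.png',np.hstack([cv2.resize(c,(400,400)),cv2.resize(d[150:470,170:490],(400,400))]))
E
```

```text
[0.46629909 0.24843658 0.23296833] 0.018721410929703374 [ 0.34309994 -0.73412426 -0.86538755]
```

View pics/c2.png

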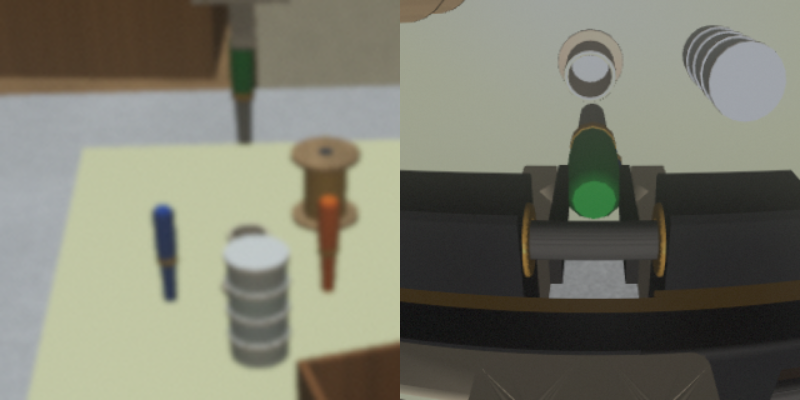

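```bash
cat >> h.py <<'E'
def wproj(Ps):
    k=ctrl.calibration('wrist');K=np.array(k['mtx']);R=Ro.from_euler('xyz',k['attitude'],degrees=True).as_matrix();e=np.array(k['eye']);r=[]
    for P in Ps:
        p=(R.T@(np.array(P)-e))*[1,-1,-1];h=np.hypot(*p[:2]);r.append(K[:2,2]+K[0,0]*np.arctan2(h,p[2])*p[:2]/h)
    return np.array(r)
E
python3 - <<'E'
from h import *
o=ctrl.get_obs();t=o['tool_pos'];z=t[2]+.0178
for dx in(0,.003,.006): print(dx,wproj([t*[1,1,0]+[dx,0,z+h] for h in(.020,0,-.085)]).round(1).tolist())
ctrl.snapshot('wrist')
print([(d['pixel'],d['conf']) for d in ctrl.spot_point('burnisher_grip','wrist')],[(d['pixel'],d['conf']) for d in ctrl.spot_point('burnisher','wrist')])
m=ctrl.trace('burnisher','wrist')
print([(d['bbox'],d['conf']) for d in m])
E
```

```text
0 [[324.4, 309.9], [324.4, 291.4], [324.5, 241.2]]
0.003 [[324.4, 304.1], [324.4, 286.1], [324.5, 237.2]]
0.006 [[324.4, 298.2], [324.4, 280.6], [324.4, 233.2]]
[([130.5, 331.9], 0.88), ([288.3, 322.1], 0.64)] [([240.3, 322.6], 0.97), ([127.3, 326.3], 0.57)]
[([303.6, 235.5, 347.1, 326.4], 0.96), ([314.1, 118.6, 344.0, 142.4], 0.61), ([137.5, 88.8, 234.4, 167.7], 0.23)]
```

The crop shows the burnisher hanging upright and centred in the pads, with the cup, orange and blue tools undisturbed. Next I carry it over to the box.

Emit:
{"api": "send_rows", "payload": {"increments": [[[0.03,-0.1,0,0.01],[0.08,-0.3,0,0.03],[0.14,-0.5,0,0.05],[0.2,-0.7,0,0.07],[0.25,-0.9,0,0.08],[0.28,-1,0,0.08],[0.28,-1,0,0.08]]]}}

```text
clock: 6.65
tool_pos: [0.5228, 0.0474, 0.2328]
orientation: [180.0, 0.0, 6.7]
force: [-0.4, -0.3, -1.0]
opening: 0.0191
gripper_force: 30.0
```

Emit:
{"api": "send_rows", "payload": {"increments": [[[0.03,-0.1,0,0.01],[0.08,-0.3,0,0.03],[0.14,-0.5,0,0.05],[0.2,-0.7,0,0.07],[0.25,-0.9,0,0.08],[0.28,-1,0,0.08],[0.28,-1,0,0.08]]]}}

```text
clock: 7.52
tool_pos: [0.5789, -0.1518, 0.2325]
orientation: [-180.0, 0.1, 13.6]
force: [0.1, 0.3, -0.2]
opening: 0.0189
gripper_force: 30.0
```

Emit:
{"api": "send_rows", "payload": {"increments": [[[-0.005,-0.08,0,0],[-0.005,-0.165,0,0],[-0.005,-0.165,0,0],[-0.005,-0.165,0,0]]]}}

```text
clock: 8.02
tool_pos: [0.5776, -0.1844, 0.2332]
orientation: [-180.0, -0.0, 13.7]
force: [0.1, -1.0, -1.2]
opening: 0.0192
gripper_force: 30.0
```

```bash
python3 - <<'E'
from h import *
o=ctrl.get_obs();t=o['tool_pos'];print(t,o['orientation'],o['force'],o['opening'])
im=snap('wrist','w3');c=cv2.imread('pics/w3.png')
R=Ro.from_euler('z',.2386).as_matrix();b=np.array([.5751,-.1344,0])
L=[[-.046,-.0035,.128],[-.046,-.096,.128],[.046,-.096,.128],[.046,-.0035,.128]]
q=wproj([R@l+b for l in L]); q2=wproj([R@[sx,-.0498+sy,.015]+b for sx,sy in((-.041,.041),(-.041,-.041),(.041,-.041),(.041,.041))])
f=wproj([[t[0],t[1],t[2]+.0178-.085],[t[0],t[1],.015]])
for k,col in((q,(0,0,255)),(q2,(255,0,255))): cv2.polylines(c,[np.int32(k)],True,col,1)
for p in f: cv2.circle(c,tuple(int(v) for v in p),4,(255,255,0),1)
cv2.imwrite('pics/w3o.png',c)
E
```

```text
[ 0.57764353 -0.18436508  0.23318498] [-1.79993967e+02 -5.99018514e-03  1.37176568e+01] [ 0.09374243 -0.98162203 -1.15719709] 0.01918181421876119
```

View pics/w3o.png

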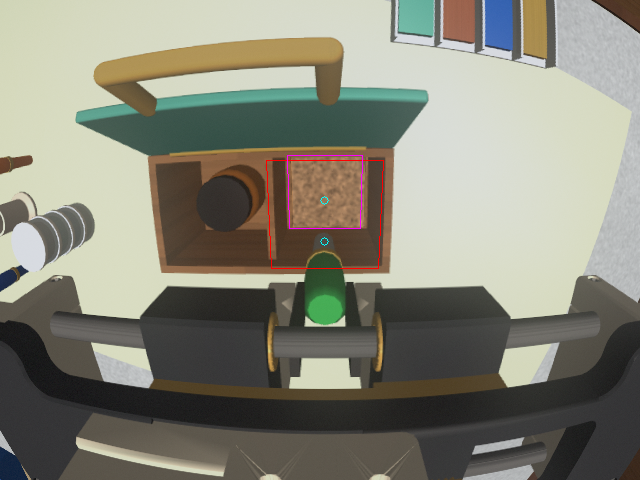

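The overlay shows the pad and compartment outlines matching to about 2 mm, and the landing point (324,200) lies inside the pad. I'll descend here.

Emit:
{"api": "send_rows", "payload": {"increments": [[[0,-0.005,-0.12,0],[0,-0.005,-0.25,0],[0,-0.005,-0.38,0],[0,-0.005,-0.5,0],[0,-0.005,-0.6,0],[0,-0.005,-0.68,0],[0,-0.005,-0.73,0],[0,-0.005,-0.73,0],[0,-0.005,-0.73,0]]]}}

```text
clock: 9.2
tool_pos: [0.5783, -0.1855, 0.0879]
orientation: [180.0, -0.1, 13.7]
force: [0.3, -0.6, -0.4]
opening: 0.019
gripper_force: 30.0
```

Emit:
{"api": "send_rows", "payload": {"increments": [[[0,0,-0.006,0],[0,0,-0.012,0],[0,0,-0.018,0],[0,0,-0.018,0]]]}}

```text
clock: 9.7
tool_pos: [0.5776, -0.1853, 0.0835]
orientation: [-180.0, 0.0, 13.7]
force: [1.1, -0.1, 0.1]
opening: 0.0188
gripper_force: 30.0
```

Emit:
{"api": "send_rows", "payload": {"increments": [[[0,0,-0.005,0],[0,0,-0.005,0],[0,0,-0.005,0]]]}}

```text
clock: 10.07
tool_pos: [0.5777, -0.1854, 0.0826]
orientation: [180.0, -0.0, 13.7]
force: [-0.1, -0.5, -1.5]
opening: 0.0188
gripper_force: 30.0
```

Emit:
{"api": "send_rows", "payload": {"increments": [[[0,0,-0.005,0],[0,0,-0.005,0],[0,0,-0.005,0]]]}}

```text
clock: 10.45
tool_pos: [0.5782, -0.1854, 0.0821]
orientation: [180.0, -0.1, 13.7]
force: [0.7, -0.6, 4.2]
opening: 0.0192
gripper_force: 30.0
```

The force shows the foot touching the pad, so I release with a limited opening and rise.

Emit:
{"api": "send_rows", "payload": {"increments": [[[0,0,0,0],[0,0,0,0],[0,0,0,0],[0,0,0,0]]], "jaw": 0.4}}

```text
clock: 10.95
tool_pos: [0.5775, -0.1853, 0.0813]
orientation: [-180.0, 0.0, 13.7]
force: [0.5, 0.3, -1.3]
opening: 0.0348
gripper_force: 0.0
```

Emit:
{"api": "send_rows", "payload": {"increments": [[[0,0,0.05,0],[0,0,0.15,0],[0,0,0.3,0],[0,0,0.5,0],[0,0,0.7,0],[-0.1,0,0.9,0],[-0.25,0,1,0],[-0.3,0,1,0],[-0.3,0,1,0],[-0.3,0,1,0]]]}}

```text
clock: 12.2
tool_pos: [0.5178, -0.1853, 0.2806]
orientation: [-180.0, 0.1, 13.7]
force: [0.2, 0.1, -0.7]
opening: 0.0354
gripper_force: 0.0
```

```bash
python3 - <<'E'
from h import *
np.set_printoptions(precision=4,suppress=True)
o=ctrl.get_obs();print(o['tool_pos'],o['orientation'],o['opening'])
c=snap('scene','s3');w=snap('wrist','w4');tp=snap('top','t4')
print('wrist handle',ctrl.spot_point('lid_handle','wrist'),'top',ctrl.spot_point('lid_handle','top'),'scene',ctrl.spot_point('lid_handle','scene'))
c=cv2.resize(cv2.imread('pics/s3.png')[150:350,290:490],(400,400),interpolation=cv2.INTER_CUBIC)
w=cv2.resize(cv2.imread('pics/w4.png')[:320,60:460],(400,320))
w=np.vstack([w,np.zeros((80,400,3),np.uint8)]);cv2.imwrite('pics/c4.png',np.hstack([c,w]))
R=Ro.from_euler('z',.2386).as_matrix();b=np.array([.5751,-.1344,0])
for th in(1.7,1.75,1.8,1.85,1.9):
    P=[R@[.053-.151*np.cos(th),s*.044,.132+.151*np.sin(th)]+b for s in(1,0,-1)]; print(th,'w',wproj(P).round(0).tolist(),'s',proj(np.array(P),'scene').round(0).tolist(),'t',proj(np.array(P),'top').round(0).tolist())
E
```

```text
[ 0.5178 -0.1853  0.2806] [-179.9737    0.0813   13.739 ] 0.03540024974883224
wrist handle [{'pixel': [134.6, 294.8], 'conf': 0.22}] top [] scene [{'pixel': [189.0, 412.0], 'conf': 0.86}]
1.7 w [[172.0, 26.0], [253.0, 17.0], [340.0, 15.0]] s [[385.0, 172.0], [396.0, 184.0], [407.0, 197.0]] t [[358.0, 147.0], [384.0, 141.0], [409.0, 135.0]]
1.75 w [[174.0, 14.0], [253.0, 5.0], [339.0, 2.0]] s [[389.0, 172.0], [400.0, 184.0], [411.0, 197.0]] t [[357.0, 143.0], [383.0, 137.0], [408.0, 131.0]]
1.8 w [[175.0, 3.0], [254.0, -7.0], [339.0, -10.0]] s [[393.0, 172.0], [404.0, 184.0], [415.0, 197.0]] t [[356.0, 139.0], [382.0, 133.0], [407.0, 127.0]]
1.85 w [[177.0, -8.0], [255.0, -18.0], [339.0, -21.0]] s [[397.0, 173.0], [407.0, 184.0], [419.0, 197.0]] t [[355.0, 135.0], [380.0, 129.0], [406.0, 124.0]]
1.9 w [[179.0, -18.0], [256.0, -28.0], [339.0, -30.0]] s [[400.0, 173.0], [411.0, 185.0], [423.0, 198.0]] t [[354.0, 132.0], [379.0, 126.0], [404.0, 120.0]]
```

View pics/c4.png

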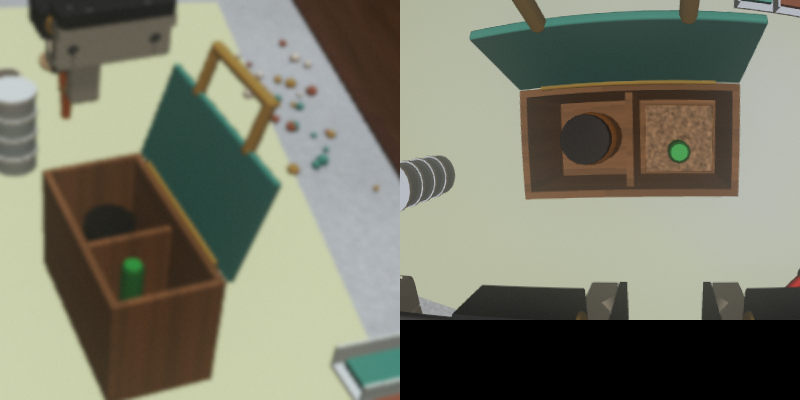

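The crops show the burnisher standing upright on the cork pad near its middle, at (680,150), with the jar unmoved. In the scene image the bar's middle is at (412,187), which puts the lid at about 1.88 rad. I'll turn the gripper and move above the bar.

Emit:
{"api": "send_rows", "payload": {"increments": [[[0,0,0.1,-0.11],[0,0,0.25,-0.22],[0,0,0.3,-0.33],[0,0,0.3,-0.44],[0,0,0.3,-0.55],[0,0,0.3,-0.66],[0,0,0.3,-0.77],[0,0,0.3,-0.88],[0,0,0.3,-1],[0,0,0.3,-1],[0,0,0.3,-1]]], "jaw": 0.7}}

```text
clock: 13.88
tool_pos: [0.5178, -0.1854, 0.3414]
orientation: [180.0, 0.0, -72.0]
force: [0.2, 0.2, 0.1]
opening: 0.0613
gripper_force: 0.0
```

Emit:
{"api": "send_rows", "payload": {"increments": [[[0.25,0.12,0,-0.047],[0.5,0.25,0,-0.047],[0.77,0.37,0,-0.047],[0.77,0.37,0,-0.047],[0.77,0.37,0,-0.047]]]}}

```text
clock: 14.5
tool_pos: [0.6718, -0.1113, 0.3408]
orientation: [179.9, 0.0, -76.1]
force: [-0.3, 0.3, -0.2]
opening: 0.0615
gripper_force: 0.0
```

```bash
python3 - <<'E'
from h import *
np.set_printoptions(precision=4,suppress=True)
o=ctrl.get_obs();t=o['tool_pos'];print(t,o['orientation'],o['opening'],o['joint_pos'])
snap('wrist','w5');c=cv2.imread('pics/w5.png')
R=Ro.from_euler('z',.2386).as_matrix();b=np.array([.5751,-.1344,0])
for th,col in((1.80,(0,0,255)),(1.88,(255,0,255)),(1.95,(255,255,0))):
    P=wproj([R@[.053-.151*np.cos(th)+.004*np.sin(th),s*.044,.128+.151*np.sin(th)+.004*np.cos(th)]+b for s in(1,0,-1)]);print(th,P.tolist())
    cv2.polylines(c,[np.int32(P)],False,col,1)
cv2.imwrite('pics/w5o.png',c)
print(ctrl.spot_point('lid_handle','wrist'))
E
```

```text
[ 0.6718 -0.1113  0.3408] [179.9206   0.0003 -76.1172] 0.0614820860115411 [  6.9617  18.48    16.1091   0.0093 -87.708    6.9208]
1.8 [[336.92744382870444, 295.45340092560696], [337.7101198992049, 240.59319410098362], [338.35233954940827, 180.21727441060762]]
1.88 [[321.8563833671418, 293.4820660781594], [321.79780046999986, 239.14231912791064], [321.7813888223519, 179.4734430441677]]
1.95 [[309.3161769597091, 291.3402963493388], [308.58807669521434, 237.60827097114714], [308.04868174388105, 178.75647718388694]]
[{'pixel': [234.9, 323.3], 'conf': 0.72}, {'pixel': [151.0, 421.3], 'conf': 0.61}]
```

View pics/w5o.png

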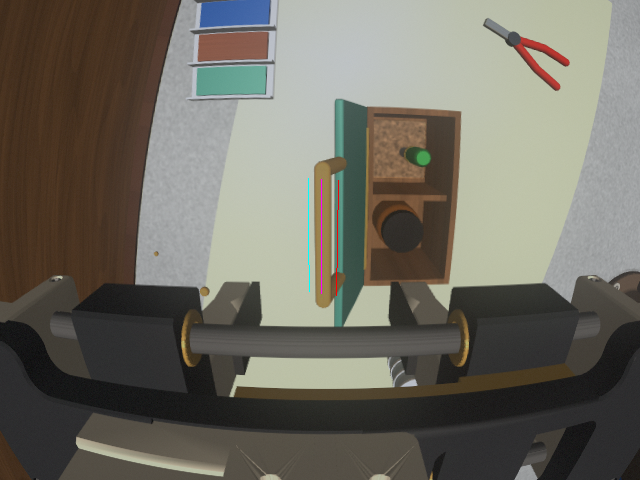

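The wrist view shows the bar at column 323 with its middle near row 235. That matches the 1.88 rad overlay and lies between the fingers. I'll descend and grip.

Emit:
{"api": "send_rows", "payload": {"increments": [[[0.015,0.005,-0.15,-0.001],[0.015,0.005,-0.3,-0.001],[0.015,0.005,-0.4,-0.001],[0.015,0.005,-0.44,-0.001],[0.015,0.005,-0.44,-0.001],[0.015,0.005,-0.44,-0.001]]]}}

```text
clock: 15.35
tool_pos: [0.6751, -0.1106, 0.2551]
orientation: [-179.9, -0.0, -76.3]
force: [-0.3, 0.1, -0.1]
opening: 0.0609
gripper_force: 0.0
```

Emit:
{"api": "send_rows", "payload": {"increments": [[[0,0,0,0],[0,0,0,0],[0,0,0,0],[0,0,0,0],[0,0,0,0],[0,0,0,0]]], "jaw": 0}}

```text
clock: 16.1
tool_pos: [0.6747, -0.1104, 0.2535]
orientation: [180.0, -0.0, -76.3]
force: [-0.4, 0.4, 0.3]
opening: 0.0069
gripper_force: 0.0
```

Emit:
{"api": "send_rows", "payload": {"increments": [[[0,0,0,0],[0,0,0,0]]]}}

```text
clock: 16.35
tool_pos: [0.6747, -0.1104, 0.2536]
orientation: [-180.0, 0.0, -76.3]
force: [0.2, -0.2, 0.9]
opening: 0.0006
gripper_force: 0.0
```

```bash
python3 - <<'E'
from h import *
o=ctrl.get_obs();print(o['opening'],o['gripper_force'],o['tool_pos'])
snap('wrist','w6');snap('scene','s6')
c=cv2.resize(cv2.imread('pics/s6.png')[100:300,300:500],(400,400),interpolation=cv2.INTER_CUBIC)
w=cv2.resize(cv2.imread('pics/w6.png')[80:400,160:480],(400,400));cv2.imwrite('pics/c6.png',np.hstack([c,w]))
E
```

```text
0.0006461722319985049 0.0 [ 0.67470106 -0.11040284  0.25357622]
```

View pics/c6.png

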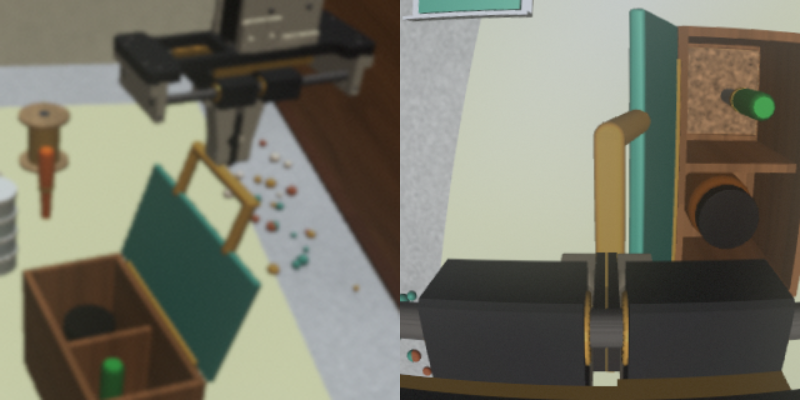

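The fingers shut on nothing: in the crop the fingertips sit at about (417,181) in the scene image, just above or behind the bar. I'll measure the bar with both cameras before regrasping.

```bash
python3 - <<'E'
from h import *
np.set_printoptions(precision=4,suppress=True)
o=ctrl.get_obs();t=o['tool_pos'];print('tcp in scene',proj(t,'scene'),'grasp',proj(t+[0,0,.0188],'scene'))
K,e,R=cam('scene')
print('rim corners model in scene vs picture; bar at 1.88:')
Rz=Ro.from_euler('z',.2386).as_matrix();b=np.array([.5751,-.1344,0])
bar=np.array([Rz@[.053-.151*np.cos(1.88)+.004*np.sin(1.88),s,.128+.151*np.sin(1.88)+.004*np.cos(1.88)]+b for s in(.05,0,-.05)]);print(bar,proj(bar,'scene'),proj(bar,'top'))
# bar colour extraction in first top/scene pictures
for n,(r0,r1,c0,c1) in(('t1',(110,160,335,420)),('s1',(165,230,380,435))):
    h=cv2.cvtColor(cv2.imread(f'pics/{n}.png'),cv2.COLOR_BGR2HSV)[r0:r1,c0:c1]
    m=((h[...,0]>12)&(h[...,0]<26)&(h[...,1]>140)).astype(np.uint8)
    print(n); 
    for i in range(0,r1-r0,3): print(r0+i,[c0+x for x in np.flatnonzero(m[i])][:1],[c0+x for x in np.flatnonzero(m[i])][-1:],m[i].sum())
E
```

```text
tcp in scene [[409.7475 195.418 ]] grasp [[411.1116 186.1894]]
rim corners model in scene vs picture; bar at 1.88:
[[ 0.6631 -0.0615  0.2706]
 [ 0.6749 -0.1101  0.2706]
 [ 0.6868 -0.1587  0.2706]] [[398.8039 173.6643]
 [411.0876 186.9714]
 [424.6439 201.6571]] [[350.3937 132.8821]
 [378.8349 126.219 ]
 [407.2295 119.5669]]
t1
110 [] [] 0
113 [] [] 0
116 [] [] 0
119 [np.int64(402)] [np.int64(408)] 7
122 [np.int64(389)] [np.int64(409)] 21
125 [np.int64(377)] [np.int64(408)] 24
128 [np.int64(364)] [np.int64(408)] 25
131 [np.int64(353)] [np.int64(407)] 23
134 [np.int64(349)] [np.int64(407)] 15
137 [np.int64(349)] [np.int64(407)] 7
140 [np.int64(349)] [np.int64(352)] 4
143 [np.int64(349)] [np.int64(352)] 4
146 [np.int64(350)] [np.int64(353)] 4
149 [np.int64(350)] [np.int64(353)] 4
152 [] [] 0
155 [] [] 0
158 [] [] 0
s1
165 [] [] 0
168 [] [] 0
171 [] [] 0
174 [np.int64(397)] [np.int64(401)] 5
177 [np.int64(400)] [np.int64(403)] 4
180 [np.int64(395)] [np.int64(406)] 6
183 [np.int64(394)] [np.int64(409)] 6
186 [np.int64(392)] [np.int64(412)] 7
189 [np.int64(391)] [np.int64(415)] 6
192 [np.int64(390)] [np.int64(418)] 7
195 [np.int64(417)] [np.int64(421)] 5
198 [np.int64(420)] [np.int64(423)] 4
201 [np.int64(422)] [np.int64(427)] 6
204 [np.int64(422)] [np.int64(425)] 4
207 [np.int64(421)] [np.int64(423)] 3
210 [np.int64(419)] [np.int64(422)] 4
213 [np.int64(418)] [np.int64(420)] 3
216 [np.int64(417)] [np.int64(419)] 3
219 [np.int64(415)] [np.int64(418)] 4
222 [np.int64(414)] [np.int64(416)] 3
225 [] [] 0
228 [] [] 0
```

```bash
python3 - <<'E'
from h import *
np.set_printoptions(precision=1,suppress=True)
t=np.array([.4663,.2484,.233])
print('s2 model top,grip,handlebottom,foot,tcp',proj(t+np.array([[0,0,z] for z in(.0388,.0188,-.0142,-.0662,0)]),'scene').tolist())
h=cv2.cvtColor(cv2.imread('pics/s2.png'),cv2.COLOR_BGR2HSV)
m=(h[...,0]>45)&(h[...,0]<75)&(h[...,1]>120);r,c=np.nonzero(m[90:200,250:320]);print('green rows',r.min()+90,r.max()+90,'cols',c.min()+250,c.max()+250)
t=np.array([.6747,-.1104,.2536])
s1=cv2.imread('pics/s3.png').astype(int);s6=cv2.imread('pics/s6.png').astype(int)
d=(np.abs(s1-s6).sum(2)>60)
for rr in range(165,215,3): print(rr,np.flatnonzero(d[rr,385:450])+385)
print(ctrl.get_obs()['joint_pos'])
c=cv2.resize(cv2.imread('pics/s6.png')[130:220,370:470],(800,720),interpolation=cv2.INTER_CUBIC)[:600]
cv2.imwrite('pics/c7.png',c)
E
```

```text
s2 model top,grip,handlebottom,foot,tcp [[290.3240237943555, 112.0259411607655], [290.63574271618955, 120.12600940247918], [291.1347571965598, 133.0929840115953], [291.88458283850457, 152.57732854032892], [290.9223169878663, 127.57268971063517]]
green rows 124 125 cols 290 291
165 [402 403 404 405 406 407 408 409 410 411 412 413 414 415 416 417 418 419
 420 421 422 423 424 425 426 427 428]
168 [402 403 404 405 406 407 408 409 410 411 412 413 414 415 416 417 418 419
 420 421 422 423 424 425 426 427]
171 [402 403 404 405 406 407 408 409 410 411 412 413 414 415 416 417 418 419
 420 421 422 423 424 425 426]
174 [402 403 404 405 406 407 408 409 410 411 412 413 414 415 416 417 418 419
 420 421 422 423 424 425 426]
177 [402 403 404 405 406 407 408 409 410 411 412 413 414 415 416 417 418 419
 420 421 422 423 424 425]
180 [405 406 407 408 409 410 411 412 413 414 415 416 417 418 419 420 421 422
 423 424]
183 [412]
186 []
189 []
192 []
195 []
198 []
201 []
204 []
207 []
210 []
213 []
[  7.   19.8   7.1  -0.  -77.3   6.7]
```

Two scene images show the real fingertips about 25 mm higher than the reported TCP. The burnisher was held only near its top, and here the fingers shut just above the bar. I'll reopen, go about 26 mm lower and grip again.

Emit:
{"api": "send_rows", "payload": {"increments": [[[0,0,0,0],[0,0,0,0],[0,0,0,0],[0,0,0,0],[0,0,0,0],[0,0,-0.04,0],[0,0,-0.08,0],[0,0,-0.13,0],[0,0,-0.13,0],[0,0,-0.13,0]]], "jaw": 0.6}}

```text
clock: 17.7
tool_pos: [0.6748, -0.1104, 0.2277]
orientation: [-180.0, -0.0, -76.3]
force: [0.2, -0.6, 0.3]
opening: 0.0527
gripper_force: 0.0
```

Emit:
{"api": "send_rows", "payload": {"increments": [[[0,0,0,0],[0,0,0,0],[0,0,0,0],[0,0,0,0],[0,0,0,0],[0,0,0,0],[0,0,0,0]]], "jaw": 0}}

```text
clock: 18.58
tool_pos: [0.6747, -0.1104, 0.2275]
orientation: [180.0, -0.0, -76.3]
force: [0.3, 0.0, -0.5]
opening: 0.0109
gripper_force: 30.0
```

```bash
python3 - <<'E'
from h import *
np.set_printoptions(precision=4,suppress=True)
o=ctrl.get_obs();print(o['opening'],o['gripper_force'],o['force'],o['tool_pos'])
snap('scene','s8');a=cv2.imread('pics/s3.png').astype(int);b=cv2.imread('pics/s8.png').astype(int);d=np.abs(a-b).sum(2)>60
for r in range(174,222,3):
    x=np.flatnonzero(d[r,380:450])+380; print(r,x.min() if len(x) else '',x.max() if len(x) else '',len(x))
E
```

```text
0.010866991370016503 29.998181462287903 [ 0.3275  0.0066 -0.5145] [ 0.6747 -0.1104  0.2275]
174 380 430 36
177 394 429 31
180 398 428 31
183 397 427 29
186 396 426 28
189 395 426 25
192 394 425 21
195 393 411 13
198 393 394 2
201 420 420 1
204 398 420 3
207   0
210 404 425 3
213 416 424 4
216 421 423 3
219 420 421 2
```

The bar is gripped (opening 10.9 mm, 30 N). Next I compute the waypoints of the arc.

```bash
python3 - <<'E'
import numpy as np
a=.2386
def B(th): u=-.151*np.cos(th)+.004*np.sin(th); return np.array([u*np.cos(a),u*np.sin(a),.151*np.sin(th)+.004*np.cos(th)])
ths=np.concatenate([np.linspace(1.88,0.2,29)[1:],np.linspace(.2,0,7)[1:]])
ths=np.concatenate([[1.87,1.85],ths[1:]])
prev=1.88
for k in range(0,len(ths),9):
    seg=ths[k:k+9];print('th',seg[-1].round(3),[[float(v) for v in ((B(t)-B(prev))/.2).round(3)]+[0] for t in seg]);prev=seg[-1]
E
```

```text
th 1.4 [[-0.007, -0.002, 0.002, 0], [-0.021, -0.005, 0.007, 0], [-0.085, -0.021, 0.025, 0], [-0.128, -0.031, 0.033, 0], [-0.172, -0.042, 0.039, 0], [-0.216, -0.052, 0.042, 0], [-0.26, -0.063, 0.042, 0], [-0.304, -0.074, 0.039, 0], [-0.347, -0.084, 0.034, 0]]
th 0.86 [[-0.043, -0.011, -0.008, 0], [-0.086, -0.021, -0.018, 0], [-0.128, -0.031, -0.032, 0], [-0.17, -0.041, -0.047, 0], [-0.21, -0.051, -0.065, 0], [-0.249, -0.061, -0.086, 0], [-0.287, -0.07, -0.109, 0], [-0.323, -0.079, -0.135, 0], [-0.358, -0.087, -0.162, 0]]
th 0.32 [[-0.033, -0.008, -0.03, 0], [-0.065, -0.016, -0.061, 0], [-0.094, -0.023, -0.095, 0], [-0.122, -0.03, -0.13, 0], [-0.147, -0.036, -0.167, 0], [-0.171, -0.041, -0.206, 0], [-0.192, -0.047, -0.246, 0], [-0.21, -0.051, -0.287, 0], [-0.226, -0.055, -0.329, 0]]
th 0.0 [[-0.014, -0.003, -0.043, 0], [-0.025, -0.006, -0.087, 0], [-0.03, -0.007, -0.112, 0], [-0.034, -0.008, -0.136, 0], [-0.038, -0.009, -0.161, 0], [-0.04, -0.01, -0.186, 0], [-0.042, -0.01, -0.211, 0], [-0.043, -0.011, -0.236, 0]]
```

Emit:
{"api": "send_rows", "payload": {"increments": [[[-0.007,-0.002,0.002,0],[-0.021,-0.005,0.007,0],[-0.05,-0.012,0.016,0],[-0.085,-0.021,0.025,0],[-0.128,-0.031,0.033,0],[-0.172,-0.042,0.039,0],[-0.216,-0.052,0.042,0],[-0.26,-0.063,0.042,0],[-0.304,-0.074,0.039,0],[-0.347,-0.084,0.034,0],[-0.347,-0.084,0.034,0]]]}}

```text
clock: 20.0
tool_pos: [0.6042, -0.1278, 0.2345]
orientation: [179.9, -0.0, -76.4]
force: [0.7, -3.4, 4.1]
opening: 0.0112
gripper_force: 30.0
```

Forces are small, so I continue.

Emit:
{"api": "send_rows", "payload": {"increments": [[[-0.043,-0.011,-0.008,0],[-0.086,-0.021,-0.018,0],[-0.128,-0.031,-0.032,0],[-0.17,-0.041,-0.047,0],[-0.21,-0.051,-0.065,0],[-0.249,-0.061,-0.086,0],[-0.287,-0.07,-0.109,0],[-0.323,-0.079,-0.135,0],[-0.358,-0.087,-0.162,0],[-0.358,-0.087,-0.162,0]]]}}

```text
clock: 21.25
tool_pos: [0.5325, -0.1447, 0.2011]
orientation: [179.9, 0.0, -76.4]
force: [1.5, -4.6, -0.3]
opening: 0.0112
gripper_force: 30.0
```

Emit:
{"api": "send_rows", "payload": {"increments": [[[-0.033,-0.008,-0.03,0],[-0.065,-0.016,-0.061,0],[-0.094,-0.023,-0.095,0],[-0.122,-0.03,-0.13,0],[-0.147,-0.036,-0.167,0],[-0.171,-0.041,-0.206,0],[-0.192,-0.047,-0.246,0],[-0.21,-0.051,-0.287,0],[-0.226,-0.055,-0.329,0],[-0.226,-0.055,-0.329,0]]]}}

```text
clock: 22.5
tool_pos: [0.4882, -0.1555, 0.1354]
orientation: [180.0, 0.0, -76.3]
force: [3.6, 2.0, -1.2]
opening: 0.0109
gripper_force: 30.0
```

Emit:
{"api": "send_rows", "payload": {"increments": [[[-0.014,-0.003,-0.043,0],[-0.025,-0.006,-0.087,0],[-0.03,-0.007,-0.112,0],[-0.034,-0.008,-0.136,0],[-0.038,-0.009,-0.161,0],[-0.04,-0.01,-0.186,0],[-0.042,-0.01,-0.205,0],[-0.042,-0.01,-0.22,0],[-0.042,-0.01,-0.22,0]]]}}

```text
clock: 23.62
tool_pos: [0.4805, -0.1575, 0.092]
orientation: [-180.0, -0.0, -76.3]
force: [3.9, 2.8, -0.3]
opening: 0.0113
gripper_force: 30.0
```

Emit:
{"api": "send_rows", "payload": {"increments": [[[0,0,-0.008,0],[0,0,-0.015,0],[0,0,-0.015,0],[0,0,-0.015,0]]]}}

```text
clock: 24.12
tool_pos: [0.4806, -0.1576, 0.0915]
orientation: [-179.9, -0.1, -76.3]
force: [-4.9, 8.8, 24.2]
opening: 0.0112
gripper_force: 30.0
```

Emit:
{"api": "send_rows", "payload": {"increments": [[[0,0,-0.005,0],[0,0,-0.005,0],[0,0,-0.005,0]]]}}

```text
clock: 24.5
tool_pos: [0.4806, -0.1577, 0.0913]
orientation: [-179.9, -0.1, -76.3]
force: [-7.1, 9.9, 33.2]
opening: 0.0112
gripper_force: 30.0
```

Emit:
{"api": "send_rows", "payload": {"increments": [[[0,0,0.008,0],[0,0,0.014,0],[0,0,0.014,0]]]}}

```text
clock: 24.88
tool_pos: [0.4805, -0.1576, 0.0917]
orientation: [-179.9, -0.0, -76.3]
force: [0.3, 6.0, 9.7]
opening: 0.0111
gripper_force: 30.0
```

```bash
python3 - <<'E'
from h import *
o=ctrl.get_obs();print(o['force'],o['tool_pos'])
snap('scene','s9');snap('top','t9');snap('wrist','w9')
c=cv2.resize(cv2.imread('pics/s9.png')[190:350,280:440],(400,400),interpolation=cv2.INTER_CUBIC)
w=cv2.resize(cv2.imread('pics/t9.png')[120:280,310:470],(400,400),interpolation=cv2.INTER_CUBIC);cv2.imwrite('pics/c9.png',np.hstack([c,w]))
E
```

```text
[0.2873243  5.95216924 9.72230064] [ 0.48050725 -0.15757042  0.09169839]
```

View pics/c9.png

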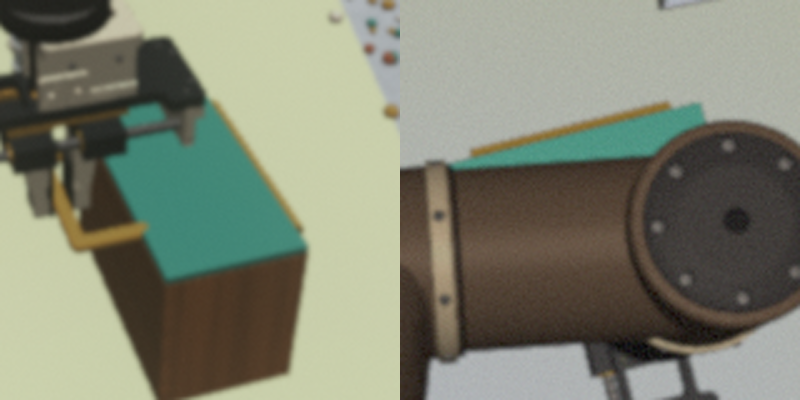

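The crop shows the teal lid lying flat on the rim with the bar still between the fingers. I'll open slightly, so the inner finger fits between the bar and the lid edge, then rise straight up.

Emit:
{"api": "send_rows", "payload": {"increments": [[[0,0,0.003,0],[0,0,0.003,0],[0,0,0.003,0],[0,0,0.003,0]]], "jaw": 0.25}}

```text
clock: 25.52
tool_pos: [0.4796, -0.1577, 0.0912]
orientation: [179.9, 0.0, -76.3]
force: [-0.4, 0.1, 0.0]
opening: 0.0219
gripper_force: 0.0
```

Emit:
{"api": "send_rows", "payload": {"increments": [[[0,0,0.03,0],[0,0,0.08,0],[0,0,0.15,0],[0,0,0.25,0],[0,0,0.4,0],[0,0,0.6,0],[-0.1,0.2,0.7,0],[-0.3,0.5,0.7,0],[-0.3,0.8,0.7,0],[-0.3,0.8,0.7,0],[-0.3,0.8,0.7,0]]]}}

```text
clock: 26.9
tool_pos: [0.4202, 0.0029, 0.2324]
orientation: [-179.9, 0.0, -76.2]
force: [-0.2, -0.9, -0.4]
opening: 0.0223
gripper_force: 0.0
```

```bash
python3 - <<'E'
from h import *
np.set_printoptions(precision=4,suppress=True)
o=ctrl.get_obs();print(o['force'],o['tool_pos'],o['clock'])
snap('scene','s10');snap('top','t10')
b=np.array([.5751,-.1344,0]);Rz=Ro.from_euler('z',.2386).as_matrix()
for th in(0,.05,.1): print(th,proj(np.array([Rz@[.053-.151*np.cos(th)+.004*np.sin(th),s,.128+.151*np.sin(th)+.004*np.cos(th)]+b for s in(.05,0,-.05)]),'scene').tolist())
h=cv2.cvtColor(cv2.imread('pics/s10.png'),cv2.COLOR_BGR2HSV)
m=(h[...,0]>12)&(h[...,0]<26)&(h[...,1]>140)
for r in range(235,310,6): print(r,(np.flatnonzero(m[r,270:345])+270).tolist())
for c in('scene','top'):
  for t in('cup','bead_jars','spool','pliers','lid_handle'): print(c,t,[(np.round(d['pixel']).tolist(),round(d['conf'],2)) for d in ctrl.spot_point(t,c)][:2])
E
```

```text
[-0.2247 -0.9189 -0.4279] [0.4202 0.0029 0.2324] 26.9
0 [[295.1431675567995, 252.3876817123478], [301.98021359302555, 268.75442912236764], [309.4902275154077, 286.732149363258]]
0.05 [[295.2186848370562, 249.27901449313768], [302.0973431697228, 265.59022040432154], [309.6570198757293, 283.51630968078206]]
0.1 [[295.48716763176714, 246.11372751364104], [302.41616756221083, 262.3639995915459], [310.03510733057294, 280.2323565584833]]
235 []
241 []
247 [314, 315, 316, 317]
253 [295, 296, 297, 298, 299, 300, 301]
259 [298, 299, 300]
265 [300, 301, 302]
271 [303, 304, 305]
277 [305, 306, 307]
283 [308, 309, 310, 311, 312, 313, 314, 315, 316, 317, 318, 319, 320, 321, 322, 323, 324, 325, 326, 327, 328, 329, 330, 331, 332, 333, 334, 335]
289 []
295 []
301 []
307 []
scene cup []
scene bead_jars [([232.0, 295.0], 0.96)]
scene spool [([181.0, 323.0], 0.76)]
scene pliers [([433.0, 274.0], 0.85)]
scene lid_handle [([267.0, 300.0], 0.77)]
top cup [([262.0, 200.0], 0.66)]
top bead_jars []
top spool [([220.0, 135.0], 0.9)]
top pliers [([277.0, 502.0], 0.82)]
top lid_handle [([247.0, 398.0], 0.72), ([280.0, 502.0], 0.33)]
```

```bash
python3 -c "
from plant import ctrl
print(ctrl.close_job())"
```

```text
the job is handed in; nothing more can be done
None
```

The green burnisher was standing on the cork pad when last seen before the lid came down; the lid was lowered in the gripper until shut, the cup and bystanders appear unmoved, and I handed the job in at about 27 s.

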